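# Proof-pull a draw handle on the bench spring balance

## Robot

A 6-joint arm with a two-finger parallel gripper is mounted at the origin on a cart in front of the work surface, level with it; the furniture and walls round the work are solid. World frame = base frame: x ahead of the robot, y to its left, z up, the work surface at z = 0. Lengths are in m, angles in rad, forces in N, time in s.
With the tool pointing down it reaches from about 0.375 to 0.9 m from the base axis. Payload 3.1 kg.
Tool frame: the origin (TCP) lies at the very end of the fingers, on their centre line; the grasp point (between the pads) lies 19 mm behind it; z points along the fingers, y is the line along which they close (so a half turn about z gives the same grasp; the last joint's range is limited). The gripper opens to 87 mm and grips with 3 to 60 N. Pads are 19 mm wide; open, the fingers measure 117 mm over their backs; the gripper's body (75 mm by 190 mm) begins 51 mm behind the grasp point.
Start: joints at [-1.321, 0.527, 1.433, -0, 1.181, -0.178], TCP at [0.26, -0.568, 0.223] pointing down, gripper open.
Joint ranges: [-3.08, 3.08], [-0.75, 2.2], [0.22, 2.44], [-1.43, 4.57], [0, 2.65], [-2.85, 2.85]. Speed limits (rad/s): [2.79, 2.79, 3.14, 3.14, 3.14, 3.14].

## Interface

Orientations are given as a unit quaternion [x, y, z, w].
In Python, from rig import status, viewer, robot gives the robot as it stands.
- The arm moves only by the tool arm_command, never from a script. Its arguments are lists of equal length, an entry for each row: "delta_rot": the turn, a rotation vector about the tool's x, y, z in degrees, a list of three; "delta_pos": the shift along the tool's x, y, z in m, a list of three; "gripper": the closure, from -1 (fully open) to 1 (shut). In form: {"delta_rot": [[rx, ry, rz], ...], "delta_pos": [[dx, dy, dz], ...], "gripper": [gripper, ...]}. A call has 1 to 12 rows; each row is the pose to reach, as a shift and turn from the pose commanded when the call began, along the tool's axes at that moment; what a row does not reach only later rows make up. A row lasts 1/12 s, in which the tool goes at most 41.7 mm and 7.16 degrees, less where a joint would pass 70% of its speed; a pose out of reach is approached as far as the arm can. A call with a gripper value outside its range is refused whole. The fingers move at their own pace and stop on an object; "grip_force" is the grip in N (left out, the last holds). Time passes only in rows, so rows that repeat a pose let the fingers close. It gives the time, the measured TCP pose, the force, the opening and the grip force at its end, in the units of the state.
- status.get_obs(): the state, without advancing time (a new reading comes with each control period).
- viewer.camera(name): name is "side" or "top" or "wrist"; returns a dict with "pixels" (480x640x3 uint8, blue, green, red), "fx", "fy", "cx", "cy" (pixels), "pose" (4x4, takes a point from camera to world coordinates); the wrist camera has in their place "mount" (4x4, takes a point from camera to tool coordinates, whose origin is the TCP and whose axes are the flange's). Camera axes: x right, y down, z forward; pixel columns grow to the right and rows downward; lengths in m; the calibration is good to about 2 mm. A picture is of the moment at which its call begins: read the wrist's pose just before it. There is no depth.
- robot.hand_in(): hands the job in; it is judged then, once.
The state is a dict: "time": time; "q": joint angles; "joint_velocities": joint speeds; "joint_torque": joint torques, N m; "position": TCP position; "tool_rot": TCP orientation; "ft_force": force on the tool from outside, world axes, zero at the start; "moment": the same for the moment, N m; "grip_width": finger opening in m; "grip_force": force on a finger pad.
Only numpy, scipy, OpenCV 4.12 (cv2) and the standard library are available. Lean on these libraries where they do the work, as an engineer would, in place of code of your own. Each camera call takes 0.05 s, during which the arm holds its last target. There are 200 camera calls.

## Task

Proof-pull the loose steel draw handle: hang its eye over the upturned hook of the spring balance on the bench, then pull the balance out by the handle until its index blade stands level with the blade of the set rider, without overloading it past the rider. Keep that pull for at least two seconds and finish the program while still holding it there, gripping the handle and nothing else; leave the other tools where they are.

Things in the scene. Friction and masses are not known exactly. Their poses are not given: they have to be found in the camera images.
- handle_grip (a point): loose draw handle of plain steel, lying flat: T cross grip, shank, closed round eye; 131 mm long, 0.25 kg. Point: middle of the shank (14 mm wide along y, 12 high), 7 mm above the bench at the start; grip here across y. x runs along the shank to the eye, z up. Shank is bare from x = -32 to +28 mm; the cross grip (16 mm thick, 96 mm along y) is centred at x = -41 mm
- handle_eye (a point): centre of the handle's eye, 55 mm along +x from the shank's middle and 1 mm lower: a ring of 12 mm round bar, hole 30 mm across, 54 mm outside; the hole's axis is the handle's z (vertical while it lies flat). Same axes as the handle
- hook_seat (a point): where the eye's centre sits, ring flat, when lowered right over the hook; 53 mm above the bench. Hook: upturned end of the level 10 mm draw bar, which runs 11 mm below this point; 10 mm prong here, ending in a 13 mm ball, top 28 mm above. Moves with the bar. x points back into the housing (nose 50 mm behind); pull along -x, handle's x along this x. 10 mm play before the eye bears and moves the bar
- slide (a joint): how far the draw bar of the balance is pulled out, in m: 0 at rest (fully in), 0.1 at its stop. A spring always pulls it back: about 4 N at rest, 18 N at the stop, growing by 1.4 N per 10 mm
- index (a point): tip of the index: black upright blade, 3 mm thick, 36 mm long across the slot in the top of the grey housing, fixed to the draw bar and moving with it; 69 mm above the bench. Same axes as the hook
- rider_mark (a point): tip of the rider's blade. Rider: small steel clamp with thumb screw, fixed on the housing's +y rail, with a black 3 mm blade pointing at the scale; it does not move. Same axes as the hook; the index is level with it when both have the same place along x (at the start the index is 35 to 65 mm on its +x side). The blades pass end to end, 1.5 mm apart; scale lines 5 mm apart
- balance: the spring balance, a 190 x 66 x 66 mm grey housing on a 236 x 110 x 10 mm plate bolted to the bench, its top blades 72 mm and the hook ball 81 mm high. Origin at the centre of the plate's underside; x points away from the hook (the hook is at x = -161 mm), z up
- wrench: loose combination wrench, 32 x 188 x 7 mm, lying flat; leave alone. Origin at the centre of its underside
- bearing: loose ball bearing, 70 mm across, 20 mm high; leave alone. Origin at the centre of its underside
- mallet: loose soft-face mallet, 130 x 88 x 41 mm, lying; leave alone. Origin at the centre of its underside
Mind the look-alikes: they are no part of the job. Several things look just like the part that bears handle_grip: the one meant starts nearest to the robot's base.

How it is judged:
By the outcome, as a careful person would: the job done as asked, in the order asked, and still so for the second after the job is handed in, while the arm keeps its last pose, push and grip.
It also fails if it takes over 48 s, if anything falls off the work surface, if the arm or the gripper's body presses on something with over 40 N, if the wrist force passes 120 N, or if a joint passes its speed limit or range.

## Working session

There is one attempt and no reset: what is moved stays moved. The work goes in short steps, Python scripts to look and compute and a tool call to move; the robot and the scene stay as the last step left them, time stands still between calls to the robot, and variables do not carry over. Pictures are saved under pics/ and viewed, at most 10 in all, crops included, and the job is handed in when it is done.

Besides the shell and the picture viewer there is one more tool, called after "Emit:" as name(argument=value, ...) on one line, values as JSON. arm_command: Moves the arm, as the interface text tells. Its arguments: {"type":"object","properties":{"delta_rot":{"type":"array","items":{"type":"array","items":{"type":"number"}}},"delta_pos":{"type":"array","items":{"type":"array","items":{"type":"number"}}},"gripper":{"type":"array","items":{"type":"number"}},"grip_force":{"type":"number"}},"required":["delta_rot","delta_pos","gripper"]}

```bash
mkdir -p pics; cat > h.py <<'E'
import numpy as np, cv2
from rig import status, viewer, robot
from scipy.spatial.transform import Rotation as R
def cam(n):
    o=status.get_obs(); c=viewer.camera(n)
    if n=="wrist":
        T=np.eye(4);T[:3,:3]=R.from_quat(o["tool_rot"]).as_matrix();T[:3,3]=o["position"];c["pose"]=T@c["mount"]
    return c
def ray(c,u,v):
    d=np.array([(u-c["cx"])/c["fx"],(v-c["cy"])/c["fy"],1.]);P=np.array(c["pose"])
    return P[:3,3],P[:3,:3]@d
def onz(c,u,v,z):
    o,d=ray(c,u,v);return o+d*(z-o[2])/d[2]
def proj(c,p):
    q=np.linalg.inv(c["pose"])@np.r_[p,1];return [c["fx"]*q[0]/q[2]+c["cx"],c["fy"]*q[1]/q[2]+c["cy"]]
E
python3 - <<'E'
from h import *
o=status.get_obs();print(o)
for n in("top","side"):
    c=cam(n);cv2.imwrite(f"pics/{n}0.png",c["pixels"]);print(n,c["fx"],c["cx"],c["cy"],np.round(c["pose"],3))
E
```

```text
{'time': 0.0, 'q': array([-1.32047354e+00,  5.28497847e-01,  1.43390764e+00, -2.60039015e-05,
        1.18139216e+00, -1.78493085e-01]), 'joint_velocities': array([ 0.00203693,  0.00079929, -0.00019749,  0.00091013, -0.00048898,
       -0.00018397]), 'joint_torque': array([-1.00592245e-04, -4.40035272e+01, -1.76595658e+01,  6.33235043e-02,
        5.81945095e-02, -1.64368016e-04]), 'position': array([ 0.25970941, -0.56767376,  0.22155048]), 'tool_rot': array([ 9.77100892e-01,  2.12773664e-01, -5.16027790e-05, -1.10135191e-03]), 'ft_force': array([ 0.20065086,  0.59238212, -0.52300752]), 'moment': array([-0.06737837,  0.02441199, -0.02656333]), 'grip_force': 0.0, 'grip_width': 0.08700971908378458}
top 528.5928751955469 312.0861752788856 241.94365897116944 [[-0.006 -0.982  0.189  0.36 ]
 [-1.     0.007  0.005 -0.148]
 [-0.007 -0.189 -0.982  1.431]
 [ 0.     0.     0.     1.   ]]
side 447.9334991096677 318.1802522562419 240.62640588945814 [[-0.922 -0.268  0.279  0.285]
 [-0.386  0.615 -0.687  0.694]
 [ 0.013 -0.742 -0.671  0.863]
 [ 0.     0.     0.     1.   ]]
```

View pics/top0.png

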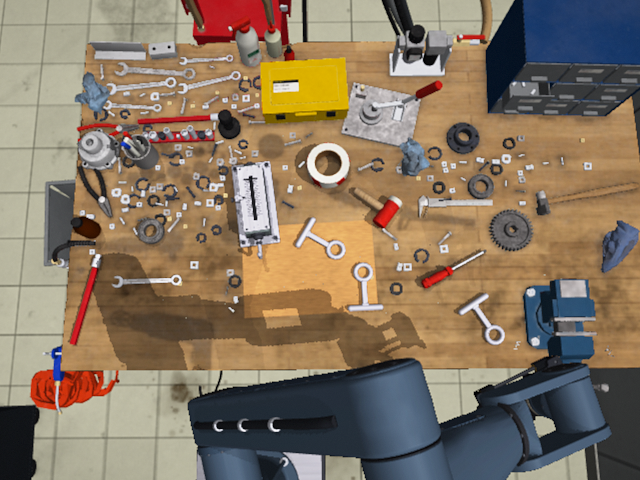

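View pics/side0.png

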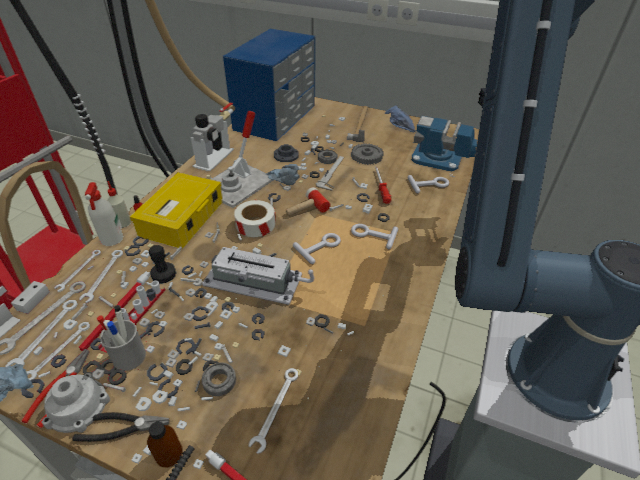

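The top view shows three handles: (320,238), (363,287) and (482,318). The balance is at (255,205), with its hook at about (262,253).

```bash
python3 - <<'E'
from h import *
c=cam("top");im=c["pixels"]
for n,a,b in(("A",(336,250),(309,228)),("B",(363,271),(366,307)),("C",(495,334),(474,303))):
    e=onz(c,*a,.006);t=onz(c,*b,.007);print(n,e,t,np.linalg.norm(e-t),np.linalg.norm((e+t)[:2]/2))
print(onz(c,262,253,.075),onz(c,253,165,.066),onz(c,258,242,.066), proj(c,[0,0,0]))
# handle B mask
g=cv2.cvtColor(im,cv2.COLOR_BGR2HSV);m=((g[...,1]<60)&(g[...,2]>110)).astype(np.uint8)
n,l,s,ce=cv2.connectedComponentsWithStats(m)
for i in range(1,n):
    if s[i,4]>200:print(i,s[i],ce[i])
crop=im[150:320,220:400];cv2.imwrite("pics/top_crop.png",cv2.resize(crop,None,fx=3.5,fy=3.5,interpolation=cv2.INTER_CUBIC)[:600])
E
```

```text
A [ 0.61032788 -0.20540741  0.006     ] [ 0.67230177 -0.13184077  0.007     ] 0.09619674070120873 0.6631129541628615
B [ 0.55189422 -0.2778392   0.006     ] [ 0.45455062 -0.28340507  0.007     ] 0.09750772124685766 0.576178429461626
C [ 0.38113234 -0.62340943  0.006     ] [ 0.46326328 -0.57278928  0.007     ] 0.09648259465944438 0.7321023323456621
[ 0.59169235 -0.00987074  0.075     ] [0.83511175 0.01823449 0.066     ] [0.62267562 0.00191982 0.066     ] [np.float64(258.34876071744577), np.float64(488.38646550191334)]
1 [    0     0   197   406 33169] [ 53.39521843 152.12966927]
2 [287   0  16  45 565] [295.39646018  22.24247788]
3 [ 307    0   99   46 3519] [349.3847684   21.29553851]
4 [ 389    0   93   77 3715] [437.31601615  31.39784657]
5 [489   0  25  41 462] [498.64718615  13.46969697]
10 [236  27  27  40 495] [250.37979798  45.62828283]
11 [265  29  17  25 215] [274.25116279  39.67906977]
17 [179  54  54  12 231] [204.61904762  59.41558442]
20 [114  62  82  18 508] [154.16338583  71.13976378]
24 [178  71  63  24 342] [207.48538012  82.07309942]
31 [ 96  77  81  22 452] [138.24
[... 430 characters left out ...]
[450.66434783 202.4573913 ]
221 [295 217  51  43 525] [319.96761905 240.48952381]
275 [348 263  36  49 551] [364.03266788 290.63702359]
280 [112 275  70  13 393] [146.80916031 280.53435115]
283 [560 279  27  19 449] [572.51670379 288.26280624]
291 [459 293  46  52 552] [483.85144928 319.03985507]
310 [ 217  369  128   21 1291] [263.46165763 376.25174284]
311 [ 422  368  105   56 2875] [460.64834783 388.17426087]
313 [   31   370   189   110 15160] [124.0828496  431.26879947]
319 [533 416  23  22 337] [543.1810089  425.45697329]
323 [ 506  448   82   32 1315] [557.26387833 469.3338403 ]
324 [283 452  39  28 766] [306.22976501 465.10052219]
325 [325 455  41  25 841] [343.31866825 468.38644471]
```

View pics/top_crop.png

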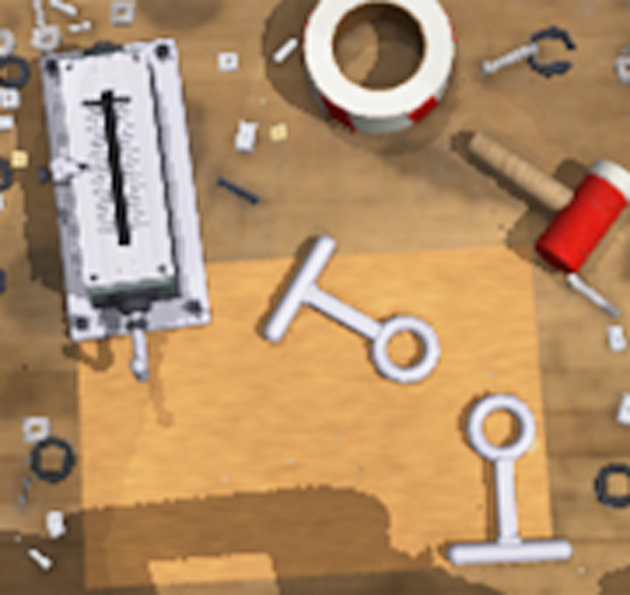

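```bash
cat >> h.py <<'E'
def go(p,yaw):
    "tool-frame shift and turn to a tool-down pose whose tool x has world yaw (deg)"
    o=status.get_obs();M=R.from_quat(o["tool_rot"])
    T=R.from_euler("z",yaw,degrees=True)*R.from_quat([1,0,0,0])
    print("t",o["time"],"pos",o["position"].round(4),"dpos",M.inv().apply(np.array(p)-o["position"]).round(4),"drot",(M.inv()*T).as_rotvec(degrees=True).round(2))
E
python3 - <<'E'
from h import *
c=cam("wrist");print(c["mount"].round(3),c["fx"])
go([.47,-.28,.22],3.3)
E
```

```text
[[-0.001 -0.97  -0.243  0.067]
 [ 1.    -0.001  0.001 -0.001]
 [-0.001 -0.243  0.97  -0.162]
 [ 0.     0.     0.     1.   ]] 404.12837371734236
t 0.2 pos [ 0.2598 -0.568   0.2219] dpos [ 0.3109 -0.1745  0.0023] drot [-0.08 -0.   21.27]
```

Emit:
arm_command(delta_rot=[[0, 0, 4], [0, 0, 8], [0, 0, 12], [0, 0, 16], [0, 0, 19], [0, 0, 21.3], [0, 0, 21.3], [0, 0, 21.3], [0, 0, 21.3], [0, 0, 21.3], [0, 0, 21.3], [0, 0, 21.3]], delta_pos=[[0.03, -0.017, 0], [0.062, -0.035, 0], [0.095, -0.053, 0], [0.128, -0.072, 0], [0.162, -0.091, 0], [0.195, -0.11, 0], [0.228, -0.128, 0], [0.26, -0.146, 0], [0.29, -0.163, 0], [0.311, -0.1745, 0.002], [0.311, -0.1745, 0.002], [0.311, -0.1745, 0.002]], gripper=[-1, -1, -1, -1, -1, -1, -1, -1, -1, -1, -1, -1], grip_force=50)

```text
time: 1.2
position: [0.4706, -0.2791, 0.2204]
tool_rot: [1.0, 0.03, -0.0, -0.0]
ft_force: [0.3, 0.1, -0.8]
grip_width: 0.0873
grip_force: 0.0
```

```bash
python3 - <<'E'
from h import *
c=cam("wrist");im=c["pixels"];cv2.imwrite("pics/w1.png",im)
for p in([.552,-.278,.006],[.497,-.281,.007],[.456,-.2835,.007]):print(proj(c,p))
g=cv2.cvtColor(im,cv2.COLOR_BGR2HSV);m=((g[...,1]<60)&(g[...,2]>110)).astype(np.uint8)
n,l,s,ce=cv2.connectedComponentsWithStats(m)
for i in range(1,n):
    if s[i,4]>1000:print(i,s[i],ce[i])
go([.497,-.281,.1],3.3)
E
```

```text
[np.float64(327.0058550821203), np.float64(121.48412829017785)]
[np.float64(326.5523843121833), np.float64(183.3861544454843)]
[np.float64(326.50149528274096), np.float64(226.77144010153916)]
3 [ 168    0  108   78 3118] [232.81077614  36.11353432]
12 [ 568   12   52   69 1079] [589.70713624  51.23540315]
35 [ 273   94  101  146 4657] [323.95812755 175.74962422]
68 [ 580  227   60   41 1283] [615.68901013 250.33982853]
t 1.25 pos [ 0.4702 -0.2802  0.2205] dpos [0.0268 0.0023 0.1204] drot [0.02 0.03 0.05]
```

View pics/w1.png

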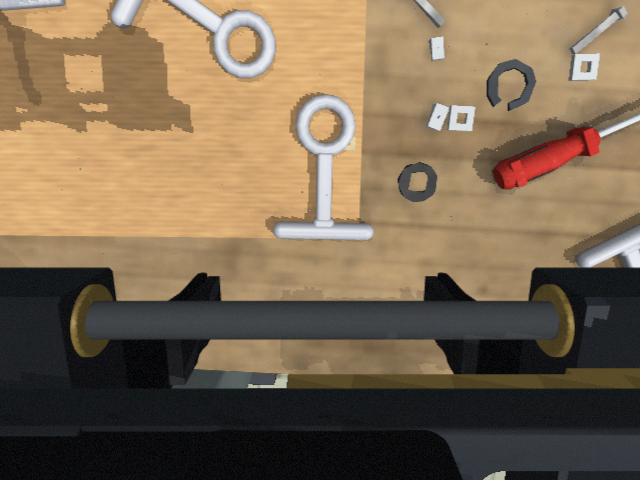

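Handle eye at (326,125), cross grip at (323,231), shank between them, with clear bench on both sides.

```bash
python3 - <<'E'
from h import *
c=cam("wrist");im=c["pixels"]
g=cv2.cvtColor(im,cv2.COLOR_BGR2HSV);m=((g[...,1]<60)&(g[...,2]>110)).astype(np.uint8)
n,l,s,ce=cv2.connectedComponentsWithStats(m)
k=(l==35).astype(np.uint8) if 90<s[35][1]<98 else (l==l[200,324]).astype(np.uint8)
cs,h=cv2.findContours(k,cv2.RETR_CCOMP,cv2.CHAIN_APPROX_NONE)
hole=max([q for q,hh in zip(cs,h[0]) if hh[3]>=0],key=cv2.contourArea)
(u,v),r=cv2.minEnclosingCircle(hole);M=cv2.moments(hole);print(u,v,r,M["m10"]/M["m00"],M["m01"]/M["m00"])
e=onz(c,u,v,.006)
ys,xs=np.nonzero(k[165:215]);ys+=165
f=np.polyfit(ys,xs,1);sh=[np.polyval(f,v) for v in(170,210)]
a=onz(c,sh[0],170,.012);b=onz(c,sh[1],210,.012)
yaw=np.degrees(np.arctan2(*(a-b)[1::-1]));print("eye",e,"shank",a,b,"yaw",yaw)
cy=[k[:,u].nonzero()[0][k[:,u].nonzero()[0]>200] for u in(285,360)]
ends=[onz(c,u,q.mean(),.007) for u,q in zip((285,360),cy)]
print("cross",ends,np.degrees(np.arctan2(*(ends[0]-ends[1])[1::-1]))-90)
for w in (yaw,):
    d=np.array([np.cos(np.radians(w)),np.sin(np.radians(w)),0]);mid=e-.055*d;print("mid",mid, "from cross",(ends[0]+ends[1])/2+.041*d)
    go([mid[0],mid[1],.012],w)
E
```

```text
Traceback (most recent call last):
ValueError: max() iterable argument is empty
```

```bash
cat > hd.py <<'E'
from h import *
c=cam("wrist");im=c["pixels"]
g=cv2.cvtColor(im,cv2.COLOR_BGR2HSV);m=((g[...,1]<70)&(g[...,2]>90)).astype(np.uint8)
m=cv2.morphologyEx(m,cv2.MORPH_CLOSE,np.ones((3,3)))
n,l=cv2.connectedComponents(m)
k=(l==l[190,324]).astype(np.uint8)
bg=(k==0).astype(np.uint8);n2,l2=cv2.connectedComponents(bg);hm=l2==l2[125,326];print("hole area",hm.sum())
v,u=[q.mean() for q in np.nonzero(hm)]
e=onz(c,u,v,.006)
ys,xs=np.nonzero(k[165:215]);ys+=165
f=np.polyfit(ys,xs,1);sh=[np.polyval(f,v) for v in(170,210)]
a=onz(c,sh[0],170,.012);b=onz(c,sh[1],210,.012)
yaw=np.degrees(np.arctan2(*(a-b)[1::-1]));print("eye",u,v,e,"shank",a,b,"yaw",yaw)
cy=[k[:,u].nonzero()[0][k[:,u].nonzero()[0]>200] for u in(285,360)]
ends=[onz(c,u,q.mean(),.007) for u,q in zip((285,360),cy)]
print("cross",ends,np.degrees(np.arctan2(*(ends[0]-ends[1])[1::-1]))-90)
d=np.array([np.cos(np.radians(yaw)),np.sin(np.radians(yaw)),0]);mid=e-.055*d;print("mid",mid, "from cross",(ends[0]+ends[1])/2+.041*d)
go([mid[0],mid[1],.012],yaw)
E
python3 hd.py
```

```text
hole area 868
eye 322.64400921658984 124.5 [ 0.54858676 -0.27638956  0.006     ] shank [ 0.5087394  -0.27807177  0.012     ] [ 0.47205056 -0.27934582  0.012     ] yaw 1.9888384096644844
cross [array([ 0.45097983, -0.24602074,  0.007     ]), array([ 0.45398809, -0.31738659,  0.007     ])] 2.4137385802581264
mid [ 0.49361989 -0.27829832  0.006     ] from cross [ 0.49345926 -0.28028077  0.007     ]
t 1.35 pos [ 0.4697 -0.2813  0.2205] dpos [ 0.0241 -0.0018  0.2085] drot [0.02 0.01 1.22]
```

Emit:
arm_command(delta_rot=[[0, 0, 1], [0, 0, 1], [0, 0, 1], [0, 0, 1], [0, 0, 1], [0, 0, 1], [0, 0, 1], [0, 0, 1], [0, 0, 1], [0, 0, 1], [0, 0, 1], [0, 0, 1]], delta_pos=[[0.01, -0.001, 0.025], [0.024, -0.001, 0.055], [0.024, -0.001, 0.085], [0.024, -0.001, 0.115], [0.024, -0.001, 0.145], [0.024, -0.001, 0.17], [0.024, -0.001, 0.19], [0.024, -0.001, 0.203], [0.024, -0.001, 0.21], [0.024, -0.001, 0.214], [0.024, -0.001, 0.216], [0.024, -0.001, 0.216]], gripper=[-1, -1, -1, -1, -1, -1, -1, -1, -1, -1, -1, -1])

```text
time: 2.35
position: [0.4942, -0.2788, 0.0049]
tool_rot: [1.0, 0.019, 0.0, 0.0]
ft_force: [-0.9, 0.1, 0.1]
grip_width: 0.0871
grip_force: 0.0
```

Emit:
arm_command(delta_rot=[[0, 0, 0], [0, 0, 0], [0, 0, 0], [0, 0, 0], [0, 0, 0], [0, 0, 0], [0, 0, 0], [0, 0, 0], [0, 0, 0], [0, 0, 0]], delta_pos=[[0, 0, 0], [0, 0, 0], [0, 0, 0], [0, 0, 0], [0, 0, 0], [0, 0, 0], [0, 0, 0], [0, 0, 0], [0, 0, 0], [0, 0, 0]], gripper=[1, 1, 1, 1, 1, 1, 1, 1, 1, 1], grip_force=50)

```text
time: 3.18
position: [0.4941, -0.278, 0.0045]
tool_rot: [1.0, 0.02, -0.0, -0.0]
ft_force: [0.2, 0.8, 0.5]
grip_width: 0.0281
grip_force: 0.0
```

Emit:
arm_command(delta_rot=[[0, 0, 0], [0, 0, 0], [0, 0, 0], [0, 0, 0], [0, 0, 0], [0, 0, 0], [0, 0, 0], [0, 0, 0], [0, 0, 0], [0, 0, 0], [0, 0, 0], [0, 0, 0]], delta_pos=[[0, 0, 0], [0, 0, 0], [0, 0, 0], [0, 0, 0], [0, 0, 0], [0, 0, -0.005], [0, 0, -0.02], [0, 0, -0.04], [0, 0, -0.06], [0, 0, -0.08], [0, 0, -0.095], [0, 0, -0.1]], gripper=[1, 1, 1, 1, 1, 1, 1, 1, 1, 1, 1, 1])

```text
time: 4.18
position: [0.4949, -0.2785, 0.1069]
tool_rot: [1.0, 0.02, 0.001, 0.001]
ft_force: [0.3, -0.4, -1.9]
grip_width: 0.0133
grip_force: 50.0
```

```bash
python3 - <<'E'
from h import *
o=status.get_obs();print(o["grip_width"],o["grip_force"],o["position"])
go([.50,-.02,.13],4.4)
E
```

```text
0.01333893719781868 49.98686134815216 [ 0.49488803 -0.27848863  0.1069027 ]
t 4.1833 pos [ 0.4949 -0.2785  0.1069] dpos [ 0.0154 -0.258  -0.0236] drot [ 0.13 -0.15 -2.13]
```

Emit:
arm_command(delta_rot=[[0, 0, 0], [0, 0, -0.5], [0, 0, -1], [0, 0, -1.5], [0, 0, -2.1], [0, 0, -2.1], [0, 0, -2.1], [0, 0, -2.1], [0, 0, -2.1], [0, 0, -2.1], [0, 0, -2.1], [0, 0, -2.1]], delta_pos=[[0, -0.01, -0.005], [0.001, -0.035, -0.01], [0.003, -0.065, -0.015], [0.005, -0.1, -0.02], [0.008, -0.135, -0.023], [0.01, -0.17, -0.023], [0.012, -0.205, -0.023], [0.014, -0.23, -0.023], [0.015, -0.248, -0.023], [0.015, -0.258, -0.023], [0.015, -0.258, -0.023], [0.015, -0.258, -0.023]], gripper=[1, 1, 1, 1, 1, 1, 1, 1, 1, 1, 1, 1])

```text
time: 5.18
position: [0.4983, -0.0194, 0.1271]
tool_rot: [0.999, 0.039, -0.001, 0.0]
ft_force: [-0.0, 0.3, -3.1]
grip_width: 0.0136
grip_force: 50.0
```

```bash
python3 - <<'E'
from h import *
c=cam("wrist");im=c["pixels"];cv2.imwrite("pics/w2.png",im);o=status.get_obs();print(o["position"],o["grip_width"],R.from_quat(o["tool_rot"]).as_matrix().round(4).tolist())
t=cam("top");cv2.imwrite("pics/top2.png",cv2.resize(t["pixels"][140:280,200:340],None,fx=4.2,fy=4.2,interpolation=cv2.INTER_CUBIC))
for p in([.592,-.01,.075],[.555,-.02,.133]):print(proj(c,p))
E
```

```text
[ 0.49873981 -0.02009898  0.12721682] 0.013068329955313325 [[0.9971, 0.0762, -0.0005], [0.0762, -0.9971, -0.0003], [-0.0005, 0.0002, -1.0]]
[np.float64(319.6124783951765), np.float64(81.50548603512485)]
[np.float64(337.77996761436054), np.float64(166.10580251207358)]
```

View pics/w2.png

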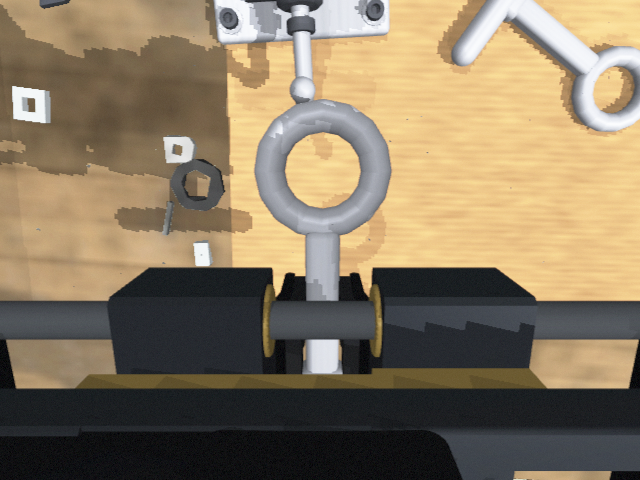

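Eye held straight at (323,168), ball at (302,89). The plate's front edge runs from (218,42) to (388,33), so the balance is yawed a bit more than the tool. I'll get the yaw from the plate and slot.

```bash
python3 - <<'E'
from h import *
c=cam("wrist");im=c["pixels"]
a=onz(c,218,42,.008);b=onz(c,388,33,.008);print("edge",a,b,np.linalg.norm(a-b),"yaw",np.degrees(np.arctan2(b[0]-a[0],a[1]-b[1])))
print("ball",onz(c,302,89,.0745),"eye",onz(c,323,168,.1288))
g=cv2.cvtColor(im,cv2.COLOR_BGR2HSV)
# bar centreline
for v in (45,60,72):
    r=np.nonzero((g[v,285:325,1]<60)&(g[v,285:325,2]>110))[0]+285
    print("bar",v,r.min(),r.max(),onz(c,(r.min()+r.max())/2,v,.045))
t=cam("top");T=t["pixels"];gt=cv2.cvtColor(T,cv2.COLOR_BGR2GRAY)
mk=(gt[170:222,242:268]<70).astype(np.uint8);n,l,s,ce=cv2.connectedComponentsWithStats(mk);i=1+np.argmax(s[1:,4]);print(s[i],ce[i])
pts=np.argwhere(l==i)[:,::-1]+[242,170]
w=np.array([onz(t,u,v,.066) for u,v in pts])
f=np.polyfit(w[:,0],w[:,1],1);print("slot yaw",np.degrees(np.arctan(f[0])),"y at .592,.64,.75",np.polyval(f,[.592,.64,.75]),w[:,0].min(),w[:,0].max())
E
```

```text
edge [0.62013516 0.05604426 0.008     ] [ 0.63348793 -0.05180308  0.008     ] 0.10867081100246509 yaw 7.057977177713339
ball [ 0.58863976 -0.00285016  0.0745    ] eye [ 0.55418566 -0.01579539  0.1288    ]
bar 45 291 307 [0.61476084 0.00183253 0.045     ]
bar 60 292 308 [0.60707124 0.00080311 0.045     ]
bar 72 293 309 [ 6.00834833e-01 -1.45580758e-04  4.50000000e-02]
[  2   6  13  44 131] [10.29007634 26.51145038]
slot yaw 8.080746395530387 y at .592,.64,.75 [-0.00314684  0.00366811  0.01928572] 0.6848822478097825 0.8041006552031624
```

View pics/top2.png

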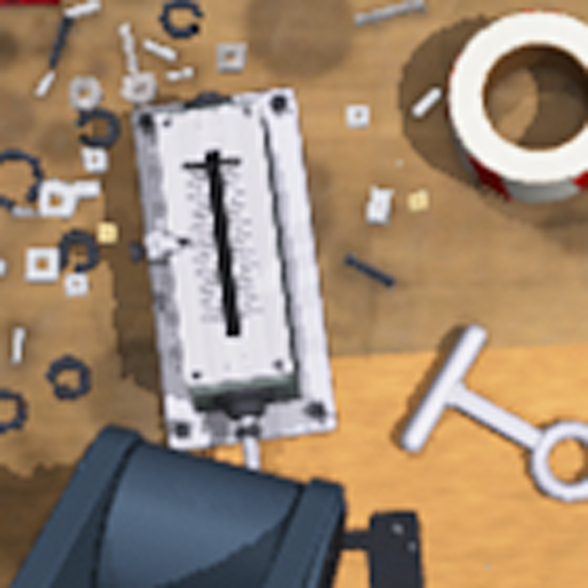

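Index at about (250,179), rider blade tip at about (244,197) in the full top image. Balance yaw is about 7.5°, and the hook ball is at (0.589, -0.003).

Emit:
arm_command(delta_rot=[[0, 0, -1], [0, 0, -2], [0, 0, -3.1], [0, 0, -3.1], [0, 0, -3.1], [0, 0, -3.1], [0, 0, -3.1]], delta_pos=[[0.006, -0.001, 0], [0.015, -0.003, 0], [0.025, -0.005, 0], [0.032, -0.006, 0], [0.035, -0.007, 0], [0.035, -0.007, 0], [0.035, -0.007, 0]], gripper=[1, 1, 1, 1, 1, 1, 1])

```text
time: 5.97
position: [0.5331, -0.0097, 0.1273]
tool_rot: [0.998, 0.065, -0.0, -0.0]
ft_force: [-0.4, 0.1, -1.5]
grip_width: 0.0135
grip_force: 50.0
```

```bash
python3 - <<'E'
from h import *
c=cam("wrist");im=c["pixels"];cv2.imwrite("pics/w3.png",im);o=status.get_obs();print(o["position"],o["tool_rot"])
e=o["position"]+R.from_quat(o["tool_rot"]).apply([.056,0,0]);print("eye",e)
for z in(.12,.0745):print(proj(c,[e[0],e[1],z]))
E
```

```text
[ 0.53272323 -0.00973061  0.12735116] [ 9.97865185e-01  6.53050654e-02 -5.53655524e-04 -1.16087707e-04]
eye [ 0.58824554 -0.00243205  0.12729013]
[np.float64(324.197520689071), np.float64(166.15081885232286)]
[np.float64(323.6492509835117), np.float64(160.31486153790448)]
```

View pics/w3.png

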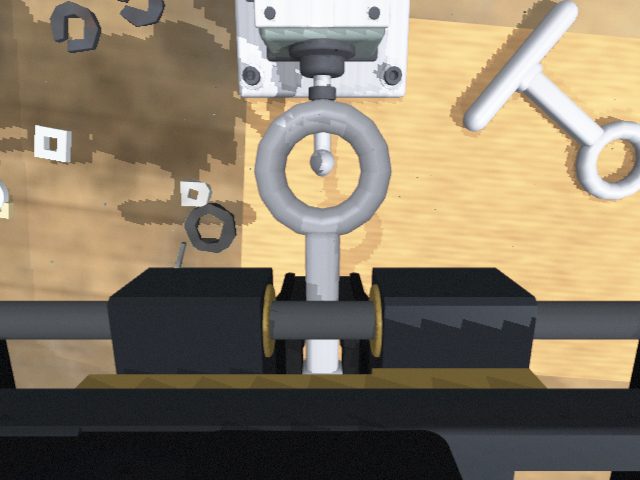

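The ball (322,161) appears centred in the eye, where the ray predicts it at (324,160). The plate edge is level, so I'm lowering.

Emit:
arm_command(delta_rot=[[0, 0, 0], [0, 0, 0], [0, 0, 0], [0, 0, 0], [0, 0, 0], [0, 0, 0], [0, 0, 0], [0, 0, 0], [0, 0, 0], [0, 0, 0]], delta_pos=[[0, 0, 0.008], [0, 0, 0.02], [0, 0, 0.032], [0, 0, 0.044], [0, 0, 0.054], [0, 0, 0.062], [0, 0, 0.068], [0, 0, 0.072], [0, 0, 0.073], [0, 0, 0.073]], gripper=[1, 1, 1, 1, 1, 1, 1, 1, 1, 1], grip_force=60)

```text
time: 6.85
position: [0.5332, -0.01, 0.0544]
tool_rot: [0.998, 0.065, -0.0, -0.0]
ft_force: [-0.8, 0.5, -2.0]
grip_width: 0.0133
grip_force: 60.0
```

```bash
python3 - <<'E'
from h import *
c=cam("wrist");im=c["pixels"];o=status.get_obs();print(o["position"],o["tool_rot"],o["ft_force"])
t=cam("top");s=cam("side")
A=cv2.resize(im[0:300,170:470],(400,400));B=cv2.resize(t["pixels"][160:225,225:290],(400,400),interpolation=cv2.INTER_CUBIC)
C=cv2.resize(s["pixels"][230:310,190:350],(800,400),interpolation=cv2.INTER_CUBIC)
cv2.imwrite("pics/m4.png",cv2.resize(np.vstack([np.hstack([A,B]),C]),(600,600)))
E
```

```text
[ 0.53347755 -0.0100082   0.0547078 ] [9.97874827e-01 6.51595330e-02 2.46422600e-04 6.91596591e-05] [-0.6490683   0.09070975 -1.93596024]
```

View pics/m4.png

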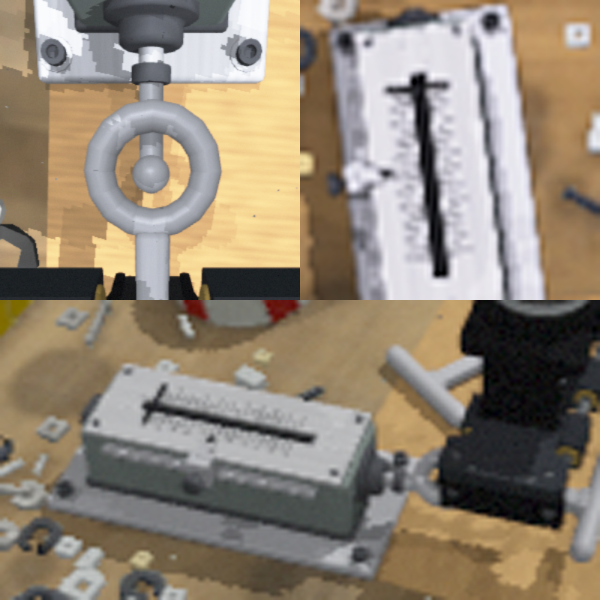

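Eye is seated round the prong. In the composite, the index blade runs (387,91)–(447,86) and the rider tip is at (392,173). Next: measure the gap.

```bash
cat > gap.py <<'E'
from h import *
# dark-blob profiles along the balance axis in both fixed views, referenced to the rider
yaw=np.radians(7.5);X=np.array([np.cos(yaw),np.sin(yaw),0]);Y=np.array([-np.sin(yaw),np.cos(yaw),0])
def rect(n,z=.069,N=3):
    "rectified patch at height z: rows along -x (0.25 mm), columns along -y, origin near rider"
    c=cam(n);O=np.array([.745,.02,z]);a=np.arange(80,-50,-.5)*1e-3;b=np.arange(40,-30,-.5)*1e-3
    P=O+a[:,None,None]*X+b[None,:,None]*Y
    q=(P.reshape(-1,3)-c["pose"][:3,3])@c["pose"][:3,:3]
    u=(c["fx"]*q[:,0]/q[:,2]+c["cx"]).reshape(P.shape[:2]);v=(c["fy"]*q[:,1]/q[:,2]+c["cy"]).reshape(P.shape[:2])
    return cv2.remap(c["pixels"],u.astype(np.float32),v.astype(np.float32),cv2.INTER_CUBIC)
if __name__=="__main__":
    c=cam("top")
    f=lambda x,y:(225+(x-300)/4.615,160+y/4.615)
    for p in((387,91),(447,86),(390,173)):
        w=onz(c,*f(*p),.069);print(w,"along",w@X,"across",w@Y)
    im=np.hstack([cv2.resize(rect(n),None,fx=2.2,fy=2.2,interpolation=cv2.INTER_CUBIC) for n in("top","side")]);cv2.imwrite("pics/rect5.png",im);print(im.shape)
E
python3 gap.py
```

```text
[0.7928368  0.04186009 0.069     ] along 0.7915178079147146 across -0.061983994974730054
[0.79557797 0.00693662 0.069     ] along 0.7896771033378197 across -0.09696648840725389
[0.74339322 0.03922934 0.069     ] along 0.7421538429063655 across -0.058138555775682804
(572, 616, 3)
```

View pics/rect5.png

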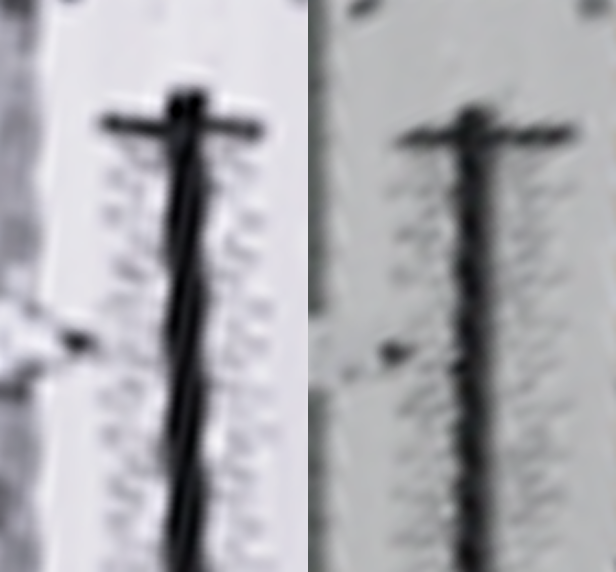

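Both views agree: the index is 49 mm on the +x side of the rider. I'll pull 50 mm first (about 40 mm of slide after the play), then re-measure.

Emit:
arm_command(delta_rot=[[0, 0, 0], [0, 0, 0], [0, 0, 0], [0, 0, 0], [0, 0, 0], [0, 0, 0], [0, 0, 0], [0, 0, 0], [0, 0, 0], [0, 0, 0], [0, 0, 0], [0, 0, 0]], delta_pos=[[-0.003, 0, 0], [-0.006, 0, 0], [-0.009, 0, 0], [-0.012, 0, 0], [-0.017, 0, 0], [-0.023, 0, 0], [-0.03, 0, 0], [-0.037, 0, 0], [-0.043, 0, 0], [-0.047, 0, 0], [-0.05, 0, 0], [-0.05, 0, 0]], gripper=[1, 1, 1, 1, 1, 1, 1, 1, 1, 1, 1, 1])

```text
time: 8.15
position: [0.4877, -0.0168, 0.0552]
tool_rot: [0.998, 0.065, 0.005, 0.001]
ft_force: [7.7, 4.2, -5.3]
grip_width: 0.0127
grip_force: 60.1
```

```bash
cat > m.py <<'E'
from gap import *
o=status.get_obs();print(o["position"],o["ft_force"],o["tool_rot"],o["grip_width"])
# columns: rider tip x 13..20 mm-> from rect: rider cols ~ (70..90)/2.2, index left arm (100..155)/2.2 ; side the same minus 308
for n,rc,ic in(("top",(29,40),(47,69)),("side",(34,44),(44,62))):
    a=255-np.mean([cv2.cvtColor(rect(n),cv2.COLOR_BGR2GRAY).astype(float) for _ in range(4)],0)
    out=[]
    for lo,hi,r in((*rc,(125,190)),(*ic,(20,230))):
        p=a[:,lo:hi].mean(1);p=p-np.median(p[r[0]:r[1]]);k=r[0]+np.argmax(p[r[0]:r[1]])
        s=slice(k-6,k+7);w=np.clip(p[s]-.25*p[k],0,None);out+=[(np.arange(k-6,k+7)*w).sum()/w.sum(),p[k]]
    print(n,"rider row",out[0],out[1],"index row",out[2],out[3],"gap mm",(out[0]-out[2])*.5)
E
python3 m.py
python3 - <<'E'
from gap import *
im=np.hstack([cv2.resize(rect(n),None,fx=2.2,fy=2.2,interpolation=cv2.INTER_CUBIC) for n in("top","side")]);cv2.imwrite("pics/rect6.png",im)
E
```

```text
[ 0.48774997 -0.01683304  0.05522087] [ 7.7451881   4.18209609 -5.25677125] [9.97882192e-01 6.48619027e-02 4.81985462e-03 9.12527156e-04] 0.012698687131778007
top rider row 155.1854362162965 161.6818181818182 index row 122.60488268613757 146.27272727272728 gap mm 16.29027676507946
side rider row 160.448611952715 101.02499999999999 index row 126.51063203636683 101.1875 gap mm 16.968989958174085
```

View pics/rect6.png

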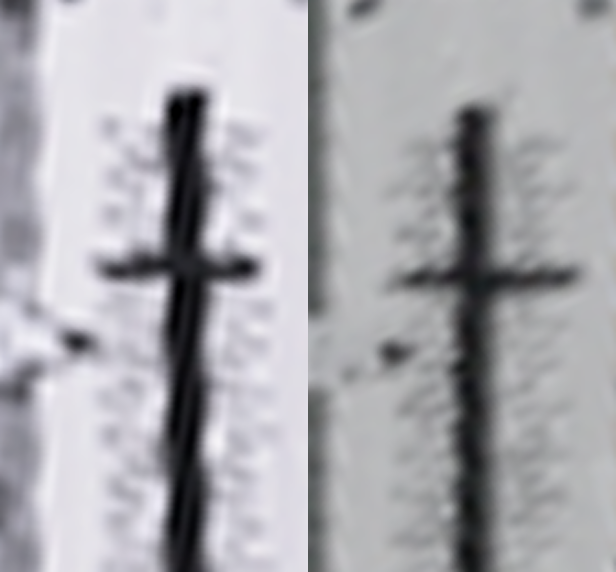

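Ten pictures used, so from here I go by numbers. Index gap is about 16.5 mm in both views (index row 267, rider row 342 in the left panel). Next 13 mm.

Emit:
arm_command(delta_rot=[[0, 0, 0], [0, 0, 0], [0, 0, 0], [0, 0, 0], [0, 0, 0], [0, 0, 0], [0, 0, 0], [0, 0, 0]], delta_pos=[[-0.002, 0, 0], [-0.005, 0, 0], [-0.008, 0, 0], [-0.011, 0, 0], [-0.013, 0, 0], [-0.013, 0, 0], [-0.013, 0, 0], [-0.013, 0, 0]], gripper=[1, 1, 1, 1, 1, 1, 1, 1])

```text
time: 9.32
position: [0.4763, -0.0186, 0.0553]
tool_rot: [0.998, 0.065, 0.006, 0.001]
ft_force: [9.0, 5.9, -5.3]
grip_width: 0.0132
grip_force: 60.1
```

```bash
python3 m.py
```

```text
[ 0.47629229 -0.01863341  0.0552969 ] [ 9.00520813  5.86900358 -5.32490686] [0.99786892 0.06496932 0.00592141 0.00123962] 0.01319228056991023
top rider row 155.23467543522113 160.4090909090909 index row 145.02182132733344 143.39204545454544 gap mm 5.106427053943847
side rider row 159.32503595725717 105.87500000000001 index row 151.21539469987823 122.88888888888889 gap mm 4.05482062868947
```

Emit:
arm_command(delta_rot=[[0, 0, 0], [0, 0, 0], [0, 0, 0], [0, 0, 0], [0, 0, 0], [0, 0, 0]], delta_pos=[[-0.001, 0, 0], [-0.002, 0, 0], [-0.003, 0, 0], [-0.003, 0, 0], [-0.003, 0, 0], [-0.003, 0, 0]], gripper=[1, 1, 1, 1, 1, 1])

```text
time: 10.22
position: [0.4738, -0.0191, 0.0553]
tool_rot: [0.998, 0.065, 0.006, 0.001]
ft_force: [10.1, 5.7, -5.5]
grip_width: 0.0133
grip_force: 60.1
```

```bash
cat > m2.py <<'E'
from gap import *
o=status.get_obs();print(o["time"],o["position"],o["ft_force"])
# per-column dark centroid (mm below patch top) in rows 60..85 mm
for n,c0 in(("top",26),("side",30)):
    a=255-np.mean([cv2.cvtColor(rect(n),cv2.COLOR_BGR2GRAY).astype(float) for _ in range(3)],0)
    r=[]
    for j in range(c0,c0+44,2):
        p=a[130:180,j:j+2].mean(1);p=p-np.median(p);k=np.argmax(p);s=np.arange(max(k-5,0),min(k+6,50));w=np.clip(p[s]-.3*p[k],0,None)
        r.append((j,round(float((s*w).sum()/w.sum()+130)/2,1),int(p[k])))
    print(n,r)
E
python3 m2.py; python3 m.py
```

```text
10.2167 [ 0.47375542 -0.01908674  0.05533127] [10.06288789  5.70904437 -5.48979193]
top [(26, 76.1, 45), (28, 76.8, 85), (30, 77.2, 131), (32, 77.5, 168), (34, 77.6, 184), (36, 77.6, 176), (38, 77.6, 149), (40, 77.6, 119), (42, 77.5, 84), (44, 76.4, 65), (46, 75.4, 67), (48, 75.4, 75), (50, 75.6, 90), (52, 76.0, 114), (54, 76.2, 132), (56, 76.3, 135), (58, 76.4, 129), (60, 76.2, 111), (62, 75.6, 97), (64, 74.7, 103), (66, 74.4, 110), (68, 74.1, 115)]
side [(30, 79.7, 26), (32, 80.0, 59), (34, 79.9, 94), (36, 79.8, 122), (38, 79.7, 128), (40, 79.6, 121), (42, 79.5, 110), (44, 79.0, 101), (46, 78.5, 91), (48, 78.1, 81), (50, 78.0, 76), (52, 78.1, 78), (54, 78.0, 88), (56, 77.7, 102), (58, 77.6, 109), (60, 77.5, 104), (62, 77.2, 80), (64, 76.9, 57), (66, 76.4, 38), (68, 75.7, 21), (70, 75.0, 10), (72, 87.7, 13)]
[ 0.47375507 -0.01907674  0.05530843] [ 9.50184878  6.58427074 -5.78065213] [0.9978642  0.06500179 0.00632145 0.00135873] 0.013366809197943131
top rider row 155.15946533151612 160.25 index row 151.3191035394999 116.19886363636365 gap mm 1.9201808960081053
side rider row 159.5711180874185 115.0 index row 156.05936572728612 99.81944444444443 gap mm 1.7558761800661955
```

Emit:
arm_command(delta_rot=[[0, 0, 0], [0, 0, 0], [0, 0, 0], [0, 0, 0], [0, 0, 0], [0, 0, 0]], delta_pos=[[-0.001, 0, 0], [-0.0015, 0, 0], [-0.0018, 0, 0], [-0.0018, 0, 0], [-0.0018, 0, 0], [-0.0018, 0, 0]], gripper=[1, 1, 1, 1, 1, 1])

```text
time: 11.42
position: [0.4723, -0.0193, 0.0554]
tool_rot: [0.998, 0.065, 0.007, 0.001]
ft_force: [9.7, 5.7, -6.2]
grip_width: 0.013
grip_force: 60.1
```

```bash
python3 m2.py
```

```text
11.4167 [ 0.47226513 -0.01934801  0.05536062] [ 9.65482649  5.7054976  -6.18078706]
top [(26, 76.1, 46), (28, 76.8, 85), (30, 77.2, 131), (32, 77.5, 166), (34, 77.6, 184), (36, 77.7, 178), (38, 77.7, 156), (40, 77.8, 138), (42, 77.9, 124), (44, 77.9, 112), (46, 77.4, 107), (48, 77.0, 115), (50, 76.6, 132), (52, 76.6, 145), (54, 76.8, 148), (56, 77.0, 157), (58, 77.0, 165), (60, 77.0, 167), (62, 77.0, 170), (64, 77.0, 174), (66, 77.1, 181), (68, 77.2, 180)]
side [(30, 79.6, 29), (32, 79.8, 67), (34, 79.8, 107), (36, 79.7, 134), (38, 79.7, 137), (40, 79.7, 122), (42, 79.7, 110), (44, 79.7, 105), (46, 79.7, 108), (48, 79.6, 112), (50, 79.6, 111), (52, 79.6, 104), (54, 79.6, 103), (56, 79.5, 107), (58, 79.6, 120), (60, 79.7, 126), (62, 79.8, 123), (64, 79.8, 102), (66, 79.5, 73), (68, 79.5, 35), (70, 74.9, 9), (72, 88.0, 15)]
```

The blades are level to about 0.3 mm. I'll make a tiny trim and hold for over two seconds.

Emit:
arm_command(delta_rot=[[0, 0, 0], [0, 0, 0], [0, 0, 0], [0, 0, 0], [0, 0, 0], [0, 0, 0], [0, 0, 0], [0, 0, 0], [0, 0, 0], [0, 0, 0], [0, 0, 0], [0, 0, 0]], delta_pos=[[-0.0002, 0, 0], [-0.0002, 0, 0], [-0.0002, 0, 0], [-0.0002, 0, 0], [-0.0002, 0, 0], [-0.0002, 0, 0], [-0.0002, 0, 0], [-0.0002, 0, 0], [-0.0002, 0, 0], [-0.0002, 0, 0], [-0.0002, 0, 0], [-0.0002, 0, 0]], gripper=[1, 1, 1, 1, 1, 1, 1, 1, 1, 1, 1, 1])

```text
time: 12.72
position: [0.4721, -0.0194, 0.0554]
tool_rot: [0.998, 0.065, 0.007, 0.001]
ft_force: [10.2, 6.5, -6.3]
grip_width: 0.0131
grip_force: 60.2
```

Emit:
arm_command(delta_rot=[[0, 0, 0], [0, 0, 0], [0, 0, 0], [0, 0, 0], [0, 0, 0], [0, 0, 0], [0, 0, 0], [0, 0, 0], [0, 0, 0], [0, 0, 0], [0, 0, 0], [0, 0, 0]], delta_pos=[[0, 0, 0], [0, 0, 0], [0, 0, 0], [0, 0, 0], [0, 0, 0], [0, 0, 0], [0, 0, 0], [0, 0, 0], [0, 0, 0], [0, 0, 0], [0, 0, 0], [0, 0, 0]], gripper=[1, 1, 1, 1, 1, 1, 1, 1, 1, 1, 1, 1])

```text
time: 13.72
position: [0.4721, -0.0194, 0.0554]
tool_rot: [0.998, 0.065, 0.007, 0.001]
ft_force: [11.3, 6.7, -5.7]
grip_width: 0.0131
grip_force: 60.2
```

Emit:
arm_command(delta_rot=[[0, 0, 0], [0, 0, 0], [0, 0, 0], [0, 0, 0], [0, 0, 0], [0, 0, 0], [0, 0, 0], [0, 0, 0], [0, 0, 0], [0, 0, 0], [0, 0, 0], [0, 0, 0]], delta_pos=[[0, 0, 0], [0, 0, 0], [0, 0, 0], [0, 0, 0], [0, 0, 0], [0, 0, 0], [0, 0, 0], [0, 0, 0], [0, 0, 0], [0, 0, 0], [0, 0, 0], [0, 0, 0]], gripper=[1, 1, 1, 1, 1, 1, 1, 1, 1, 1, 1, 1])

```text
time: 14.72
position: [0.4721, -0.0194, 0.0553]
tool_rot: [0.998, 0.065, 0.007, 0.001]
ft_force: [11.1, 5.9, -5.6]
grip_width: 0.013
grip_force: 60.2
```

```bash
python3 m2.py
```

```text
14.7167 [ 0.47212237 -0.01938442  0.05534108] [11.10133519  5.94309925 -5.58404239]
top [(26, 76.1, 45), (28, 76.8, 85), (30, 77.2, 131), (32, 77.5, 166), (34, 77.6, 184), (36, 77.7, 178), (38, 77.7, 156), (40, 77.7, 139), (42, 77.9, 125), (44, 77.7, 112), (46, 77.4, 107), (48, 77.0, 115), (50, 76.6, 132), (52, 76.6, 144), (54, 76.9, 147), (56, 77.0, 153), (58, 77.0, 161), (60, 77.1, 163), (62, 77.0, 166), (64, 77.1, 172), (66, 77.1, 181), (68, 77.2, 181)]
side [(30, 79.5, 29), (32, 79.8, 66), (34, 79.8, 106), (36, 79.7, 133), (38, 79.7, 135), (40, 79.7, 123), (42, 79.7, 110), (44, 79.8, 106), (46, 79.8, 109), (48, 79.7, 114), (50, 79.6, 113), (52, 79.6, 107), (54, 79.4, 102), (56, 79.6, 101), (58, 79.7, 106), (60, 80.0, 111), (62, 80.2, 105), (64, 80.4, 87), (66, 80.8, 64), (68, 80.7, 34), (70, 88.0, 11), (72, 88.1, 18)]
```

Level in both views, steady, and held for over 3 s.

```bash
python3 -c "
from rig import robot
print(robot.hand_in())"
```

```text
the job is handed in; nothing more can be done
None
```

I hooked the handle over the balance and pulled until the index blade stood level with the rider (about 0.5 mm or less apart in both camera views). That pull was held for more than 3 s, and I handed the job in at about 15 s with the handle still gripped; no verdict came back.

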